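# Shift the polisher's gear selector into third

## Task

Shift the polisher into third gear: with shut fingers, push the red-knobbed lever of the blue selector box out of the left-hand channel of its H-shaped gate, across to the right, and then forward (away from you) fully home into the third slot, the far right one marked with three dots. Nudge the lever gently with the fingers from outside, never pinch it, do not run it into the fourth slot (near right), and leave everything standing around the box where it is. Finish with the hand clear of the lever.

Things in the scene. Friction and masses are not known exactly. Their poses are not given: they have to be found in the camera images.
- selector: blue gear selector box fixed to the bench, 120 (x) x 110 (y) x 66 mm high, top is an aluminium gate plate. Origin at the centre of its underside; +x is forward (away from the operator), +y left, z up. Dots on the plate number the slots: one dot = far left, two = near left, three = far right, four = near right. The lever starts somewhere in the left channel.
- gate_middle (a point): middle of the H-shaped gate, on top of the plate, 66 mm up. Slots are 14 mm wide: a left and a right channel, each 44 mm long fore and aft, centre lines 14 mm to the left (+y) and right of here, joined halfway by the crossways slot through this point. Axes as the box.
- third_slot (a point): where the lever's axis passes through the plate when it is nearly home in the third slot: 15 mm forward and 14 mm right of the middle of the gate, on top of the plate
- lever_pivot (a point): pivot of the lever, 12 mm above the bench under the middle of the gate. A steel stick 10 mm thick rises from it through the gate and leans both sideways and fore and aft.
- knob (a point): centre of the red ball knob on the stick, 34 mm across, 123 mm from the pivot: 135 mm above the bench when upright, 120 to 130 mm when it leans; black collar 16 mm thick just below. It moves about 35 mm either way from the middle, both sideways and fore and aft. A push of some 1.3 N moves it; it has no spring and stays where it is left.
- lever_side (a joint): sideways lean of the lever, rad: positive to the right (-y of the box), 0 upright; about -0.27 in the left channel, +0.27 in the right channel (slack 0.04 either way)
- lever_fore (a joint): fore-and-aft lean of the lever, rad: positive forward (+x of the box), 0 in the crossways slot (it can cross only within about 0.04 of 0, the corners are rounded and lead it in); about +0.30 against the forward end of a channel, -0.30 against the near end
- beaker: clear glass beaker, 52 mm wide, 66 mm high; origin at the centre of its underside. Loose, stands near the box.
- jar: white paste jar with a green lid, 47 mm wide, 36 mm high; origin at the centre of its underside. Loose, stands near the box.
- amber_bottle: brown bottle with a black cap, 43 mm wide, 85 mm high; origin at the centre of its underside. Loose, stands near the box.
- red_mount: low red specimen mount (disc), 25 mm wide, 16 mm high; origin at the centre of its underside. Loose, stands near the box.

How it is judged:
On the way:
1. the lever has been brought across the gate to the right-hand channel, still level with the crossways slot (value of joint lever_side above 0.2 rad and value of joint lever_fore between -0.17 and 0.17 rad).
At the end, for the whole second after the job is handed in: The lever rests in the third slot: leaning right (lever_side above 0.18 rad) and home forward (lever_fore above 0.25 rad of about 0.30), at rest (value of joint lever_side above 0.18 rad and value of joint lever_fore above 0.25 rad and velocity of joint each of lever_fore, lever_side below 0.05 rad/s); the robot touches nothing.
It fails at once if the lever was run into the fourth slot (near right) (value of joint lever_side above 0.1 rad and value of joint lever_fore below -0.17 rad).
It fails at once if the lever was pinched or forced (more than 30 N between the fingers and the selector) (contact force between the fingers and selector above 30 N).
It fails at once if something standing round the box was lifted, knocked or shifted by more than 20 mm, or tipped (distance of any of beaker, jar, amber_bottle, red_mount from where it was at the start of the episode above 0.02 m or angle between any of beaker, jar, amber_bottle, red_mount's own z axis and vertical above 0.35 rad).
It also fails if it takes over 58 s, if anything falls off the work surface, if the arm or the gripper's body presses on something with over 40 N, if the wrist force passes 120 N, or if a joint passes its speed limit or range.

## Robot

A 6-joint arm with a two-finger parallel gripper is mounted at the origin on a cart in front of the work surface, level with it; the furniture and walls round the work are solid. World frame = base frame: x ahead of the robot, y to its left, z up, the work surface at z = 0. Lengths are in m, angles in rad, forces in N, time in s.
With the tool pointing down it reaches from about 0.35 to 0.775 m from the base axis. Payload 7.3 kg.
Tool frame: the origin (TCP) lies between the finger pads; the fingertips stand 8 mm ahead of it and the grasp point (between the pads) lies 11 mm behind it (robot.nose_length is the distance from the TCP to the fingertips, in m); z points along the fingers, y is the line along which they close (so a half turn about z gives the same grasp; the last joint's range is limited). The gripper opens to 92 mm and grips with 3 to 60 N. Pads are 19 mm wide; open, the fingers measure 130 mm over their backs; the gripper's body (75 mm by 190 mm) begins 47 mm behind the grasp point.
Start: joints at [-1.338, 0.342, 1.524, -0, 1.275, -0.146], TCP at [0.194, -0.488, 0.235] pointing down, gripper open.
Joint ranges: [-2.53, 2.53], [-0.77, 2.02], [0.04, 2.7], [-1, 4.14], [0.28, 2.66], [-3.11, 3.11]. Speed limits (rad/s): [2.57, 2.57, 3.14, 3.14, 3.14, 3.14].

## Interface

Orientations are given as [roll, pitch, yaw] about the fixed x, y, z axes, in that order (R = Rz(yaw) Ry(pitch) Rx(roll)).
In Python, from cell import robot gives the robot as it stands. The module is installed in compiled form; this text tells all that it offers.
- The arm moves only by the shell command python3 -m jog 'ROWS' [FORCE]. ROWS is JSON, a list that holds one entry, the list of rows, each a list of 5 numbers: the gripper's target within -1 to 1 (fully open at 1, half-way at 0, shut at -1), then the shift along the tool's x, y, z in m, then the turn about the tool's z in rad. A call has 1 to 5 rows; each row is the pose to reach, as a shift and turn from the pose commanded when the call began, along the tool's axes at that moment; what a row does not reach only later rows make up. A row lasts 1/12 s, in which the tool goes at most 41.7 mm and 7.16 degrees, less where a joint would pass 70% of its speed; a pose out of reach is approached as far as the arm can. A call with a gripper value outside its range is refused whole. The fingers move at their own pace and stop on an object; FORCE is the grip in N (left out, the last holds). Time passes only in rows, so rows that repeat a pose let the fingers close. It gives the time, the measured TCP pose, the force, the opening and the grip force at its end, in the units of the state.
- robot.observe(): the state, without advancing time (a new reading comes with each control period).
- robot.read_camera(name): name is "scene" or "top"; returns the picture (420x560x3 uint8, red, green, blue); there is no depth.
- robot.camera_model(name): a dict with "camera_matrix" (3x3 intrinsics, pixels), "dist_coeffs" ([k1, k2, p1, p2, k3] as OpenCV has them; the pictures are not rectified), "position" and "attitude" of the camera in the world. Camera axes: x right, y down, z forward; pixel columns grow to the right and rows downward; lengths in m; the calibration is good to about 2 mm. A picture is of the moment at which its call begins. camera_model takes no time and is no camera call.
- robot.hand_in(): hands the job in; it is judged then, once.
The state is a dict: "time": time; "qpos": joint angles; "qvel": joint speeds; "joint_efforts": joint torques, N m; "tool_pos": TCP position; "tool_rot": TCP orientation; "contact_force": force on the tool from outside, world axes, zero at the start; "torque": the same for the moment, N m; "opening": finger opening in m; "grip_force": force on a finger pad.
Only numpy, scipy, OpenCV 4.12 (cv2) and the standard library are available. Lean on these libraries where they do the work, as an engineer would, in place of code of your own. Each camera call takes 0.05 s, during which the arm holds its last target. There are 200 camera calls.

## Working session

There is one attempt and no reset: what is moved stays moved. The work goes in short steps, Python scripts to look and compute and a shell command to move; the robot and the scene stay as the last step left them, time stands still between calls to the robot, and variables do not carry over. Pictures are saved under pics/ and viewed, at most 10 in all, crops included, and the job is handed in when it is done.

```bash
mkdir -p pics; python3 - <<'E'
from cell import robot
import cv2
for n in("scene","top"):
    cv2.imwrite(f"pics/{n}0.png",robot.read_camera(n)[:,:,::-1]); print(robot.camera_model(n))
s=robot.observe();print(s['time'],s['tool_pos'],s['tool_rot'],s['opening'],robot.nose_length)
E
```

```text
{'camera_matrix': array([[476.11190536,   0.        , 280.79286052],
       [  0.        , 476.11190536, 210.35294613],
       [  0.        ,   0.        ,   1.        ]]), 'dist_coeffs': array([-0.1282986,  0.       ,  0.       ,  0.       ,  0.       ]), 'position': array([-0.02564072,  0.69001128,  0.77997998]), 'attitude': array([-2.41393349,  0.00430532, -2.29109854])}
{'camera_matrix': array([[401.4822176 ,   0.        , 281.29435688],
       [  0.        , 401.4822176 , 218.23182077],
       [  0.        ,   0.        ,   1.        ]]), 'dist_coeffs': array([0.038272, 0.      , 0.      , 0.      , 0.      ]), 'position': array([0.29315823, 0.29787536, 0.94252407]), 'attitude': array([-2.97628759e+00, -2.61360914e-04, -1.56178407e+00])}
0.1 [ 0.19406915 -0.48741175  0.23411306] [-3.14018840e+00 -1.82961253e-04  3.78784837e-01] 0.09175867579174998 0.008
```

View pics/scene0.png

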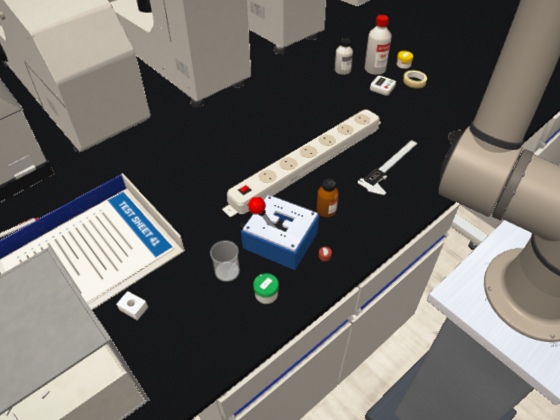

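View pics/top0.png

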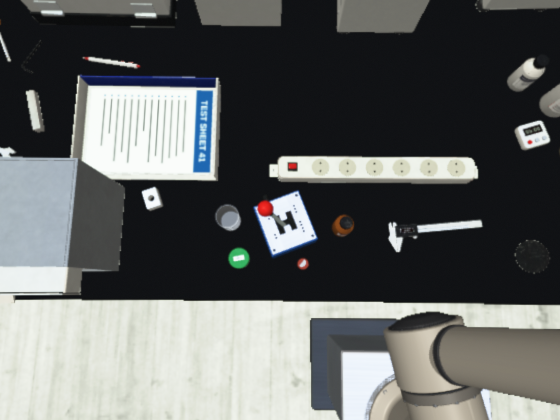

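The top view shows the box at about (287,223), turned some 15–20°, with the knob at (265,208), so the lever is in the far left (first) slot. The beaker is at (228,217), the jar at (239,258), the bottle at (343,225) and the mount at (303,264). Next I'll measure them.

```bash
cat > h.py <<'E'
from cell import robot
import cv2, numpy as np
from scipy.spatial.transform import Rotation as R
def ray(n,uv):
    m=robot.camera_model(n)
    p=cv2.undistortPoints(np.array(uv,float).reshape(-1,1,2),m['camera_matrix'],m['dist_coeffs'])[:,0]
    d=np.c_[p,np.ones(len(p))]@R.from_euler('xyz',m['attitude']).as_matrix().T
    return m['position'],d
def plane(n,uv,z):
    c,d=ray(n,uv); return c+d*((z-c[2])/d[:,2])[:,None]
def tri(a,b):
    (c1,d1),(c2,d2)=ray('scene',a),ray('top',b); d1,d2=d1[0],d2[0]
    t=np.linalg.lstsq(np.c_[d1,-d2],c2-c1,rcond=None)[0]
    p,q=c1+d1*t[0],c2+d2*t[1]; return (p+q)/2,np.linalg.norm(p-q)
def blob(im,lo,hi,roi):
    h=cv2.cvtColor(im,cv2.COLOR_RGB2HSV); m=cv2.inRange(h,np.array(lo),np.array(hi))
    k=np.zeros_like(m); x0,y0,x1,y1=roi; k[y0:y1,x0:x1]=m[y0:y1,x0:x1]
    n,l,s,c=cv2.connectedComponentsWithStats(k); i=1+np.argmax(s[1:,4]); return c[i],s[i],(l==i)
def knob():
    a,sa,_=blob(robot.read_camera('scene'),(0,150,90),(6,255,255),(225,180,330,240))
    b,sb,_=blob(robot.read_camera('top'),(0,150,90),(6,255,255),(245,185,330,245))
    p,e=tri(a,b); return p,e,sa,sb
E
python3 - <<'E'
from h import *
np.set_printoptions(precision=4,suppress=True)
print(knob())
for n,roi in(('top',(250,185,322,262)),('scene',(238,185,325,268))):
    im=robot.read_camera(n)
    c,s,m=blob(im,(0,0,110),(179,70,255),roi)
    ys,xs=np.nonzero(m); hull=cv2.convexHull(np.c_[xs,ys].astype(np.float32))[:,0]
    P=plane(n,hull,.066)[:,:2]; r=cv2.minAreaRect((P*1000).astype(np.float32)); print(n,s,r)
    c,s,m=blob(im,(100,90,30),(130,255,255),roi)
    m=cv2.inRange(cv2.cvtColor(im,cv2.COLOR_RGB2HSV),np.array((100,90,30)),np.array((130,255,255)))
    x0,y0,x1,y1=roi; ys,xs=np.nonzero(m[y0:y1,x0:x1]); hull=cv2.convexHull(np.c_[xs+x0,ys+y0].astype(np.float32))[:,0]
    print(' blue',cv2.minAreaRect((plane(n,hull,.066)[:,:2]*1000).astype(np.float32)))
    cv2.imwrite(f'pics/c_{n}.png',cv2.resize(im[170:290,200:370,::-1],None,fx=4,fy=4,interpolation=cv2.INTER_CUBIC))
for nm,uv,z in(('beaker',(228,218),.04),('jar',(239,258),.036),('bottle',(343,225),.05),('mount',(303,264),.012)): print(nm,plane('top',uv,z))
E
```

```text
(array([0.4515, 0.334 , 0.1288]), np.float64(0.002509075421651665), array([248, 197,  17,  17, 226], dtype=int32), array([258, 200,  14,  16, 171], dtype=int32))
top [ 256  192   60   63 1975] ((430.7060546875, 290.6487121582031), (112.45816802978516, 102.45121002197266), 21.493642807006836)
 blue ((428.4191589355469, 290.661865234375), (126.30036926269531, 113.3587417602539), 21.51723861694336)
scene [ 238  185   80   66 2789] ((473.3353576660156, 285.134521484375), (182.54071044921875, 150.1351318359375), 21.37424659729004)
 blue ((417.01849365234375, 309.19970703125), (136.37939453125, 141.91180419921875), 21.615943908691406)
beaker [[0.4432 0.4204 0.04  ]]
jar [[0.3528 0.3933 0.036 ]]
bottle [[0.4279 0.1603 0.05  ]]
mount [[0.3419 0.248  0.012 ]]
```

View pics/c_top.png

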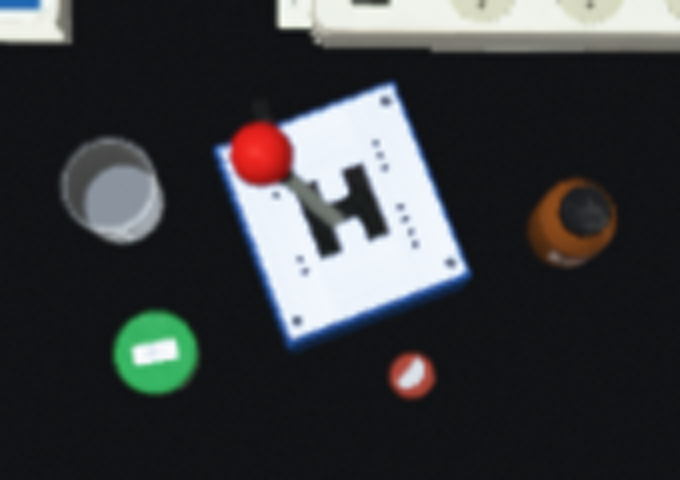

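Knob is at box (+35,+33) mm and z 0.129, box centre (0.431,0.291), and box yaw 21.5°. These agree with the given sizes. The tool yaw (21.7°) already matches the box, so tool x = box forward and tool y = box right. I'll travel high to the far side of the knob.

```bash

python3 -m jog '[[[-1,0.04,0,0,0],[-1,0.08,0,0,0],[-1,0.12,0,0,0],[-1,0.16,0,0,0],[-1,0.2,0,0,0]]]' 5
python3 -m jog '[[[-1,0.019,-0.034,0,0],[-1,0.038,-0.067,0,0],[-1,0.057,-0.1,0,0],[-1,0.076,-0.134,0,0],[-1,0.095,-0.167,0,0]]]'
python3 -m jog '[[[-1,0.019,-0.034,0,0],[-1,0.038,-0.067,0,0],[-1,0.057,-0.1,0,0],[-1,0.076,-0.134,0,0],[-1,0.095,-0.167,0,0]]]'
cat > st.py <<'E'
from h import *
np.set_printoptions(precision=4,suppress=True)
s=robot.observe(); a=np.radians(21.5); c,q=np.cos(a),np.sin(a)
f=lambda p:np.array([[c,q],[-q,c]])@(np.array(p)[:2]-[.4307,.2906])
print('t',s['time'],'tcp box',f(s['tool_pos']),'z',s['tool_pos'][2],'rot',s['tool_rot'],'F',s['contact_force'],'open',s['opening'])
import sys
if len(sys.argv)>1:
    p,e,sa,sb=knob(); print('knob box',f(p),p[2],'err',e,sa,sb)
E
python3 st.py
```

```text
time: 0.72
tool_pos: [0.3815, -0.4129, 0.2348]
tool_rot: [3.141, 0.0, 0.378]
contact_force: [1.3, -1.2, 0.2]
opening: 0.0631
grip_force: 0.0
time: 1.13
tool_pos: [0.4063, -0.2216, 0.2346]
tool_rot: [-3.141, 0.0, 0.379]
contact_force: [0.7, 0.7, 0.4]
opening: 0.0297
grip_force: 0.0
time: 1.55
tool_pos: [0.4328, -0.0314, 0.2349]
tool_rot: [3.141, -0.0, 0.379]
contact_force: [0.0, -0.1, -0.3]
opening: 0.001
grip_force: 0.0
t 1.55 tcp box [-0.116  -0.3003] z 0.23489605499182875 rot [ 3.1413 -0.0004  0.3785] F [ 0.0015 -0.0839 -0.3231] open 0.0009872125415223663
```

```bash

python3 -m jog '[[[-1,0.02,-0.033,0,0],[-1,0.04,-0.067,0,0],[-1,0.06,-0.1,0,0],[-1,0.08,-0.133,0,0],[-1,0.1,-0.167,0,0]]]' >/dev/null
python3 -m jog '[[[-1,0.02,-0.033,0,0],[-1,0.04,-0.067,0,0],[-1,0.06,-0.1,0,0],[-1,0.09,-0.166,0,0],[-1,0.09,-0.166,0,0]]]' >/dev/null
python3 -m jog '[[[-1,0,0,0,0],[-1,0,0,0,0]]]'
python3 st.py k
```

```text
time: 2.55
tool_pos: [0.4858, 0.3478, 0.2339]
tool_rot: [3.141, 0.001, 0.382]
contact_force: [0.1, -1.7, 0.8]
opening: 0.0004
grip_force: 0.0
t 2.55 tcp box [0.0722 0.033 ] z 0.23387511576045852 rot [3.1412 0.0011 0.3818] F [ 0.1072 -1.6532  0.8288] open 0.0004044188351642891
knob box [0.0424 0.0315] 0.12579764010886363 err 0.008720200752790471 [248 197  17  17 225] [258 200  10   7  37]
```

```bash

python3 -m jog '[[[-1,0.006,0,0,0],[-1,0.006,0,0.03,0],[-1,0.006,0,0.06,0],[-1,0.006,0,0.09,0],[-1,0.006,0,0.115,0]]]' >/dev/null
python3 -m jog '[[[-1,-0.004,0,0,0],[-1,-0.008,0,0,0],[-1,-0.012,0,0,0],[-1,-0.016,0,0,0],[-1,-0.02,0,0,0]]]'
python3 -m jog '[[[-1,-0.004,0,0,0],[-1,-0.008,0,0,0],[-1,-0.012,0,0,0],[-1,-0.015,0,0,0],[-1,-0.015,0,0,0]]]'
python3 st.py k
```

```text
time: 3.48
tool_pos: [0.4745, 0.3417, 0.122]
tool_rot: [-3.141, -0.005, 0.379]
contact_force: [1.9, 1.6, 0.8]
opening: 0.0005
grip_force: 1.1
time: 3.9
tool_pos: [0.4587, 0.3355, 0.1198]
tool_rot: [3.141, 0.001, 0.379]
contact_force: [0.7, -0.3, 1.2]
opening: 0.0005
grip_force: 0.5
t 3.9 tcp box [0.0425 0.0315] z 0.11978112230452548 rot [3.1414 0.0005 0.379 ] F [ 0.7395 -0.2824  1.1565] open 0.0005260077577990931
knob box [0.0128 0.0347] 0.13398559230500778 err 0.006068125660296216 [257 199  17  18 231] [262 213  14  11  81]
```

```bash

cat >> st.py <<'E'
    P=np.array([.4307,.2906,.012])
    for n,S,W in(('scene',sa,3),('top',sb,2)):
        m=(S[0]+S[2]/2-.5,S[1]+S[3]/2-.5)
        o,d=ray(n,m); d=d[0]/np.linalg.norm(d[0]); b=d@(o-P); disc=b*b-(o-P)@(o-P)+.123**2
        k=o+d*(-b-np.sqrt(max(disc,0))); print(' sphere',n,f(k),k[2],disc>0,'side',np.arctan2(-f(k)[1],k[2]-.012),'fore',np.arctan2(f(k)[0],k[2]-.012))
E
python3 -m jog '[[[-1,-0.003,0,0,0],[-1,-0.006,0,0,0],[-1,-0.009,0,0,0],[-1,-0.012,0,0,0],[-1,-0.012,0,0,0]]]'
python3 st.py k
```

```text
time: 4.42
tool_pos: [0.4476, 0.331, 0.1196]
tool_rot: [3.141, 0.001, 0.379]
contact_force: [0.8, 0.2, 0.8]
opening: 0.001
grip_force: 0.4
t 4.4167 tcp box [0.0305 0.0314] z 0.11961660361861104 rot [3.1414 0.0008 0.3789] F [0.7554 0.1701 0.8492] open 0.0010329024439870776
knob box [-0.0005  0.0342] 0.13437701119798467 err 0.008985609047428036 [263 202  17  17 232] [264 219  14  11  98]
 sphere scene [0.0054 0.033 ] 0.13036452630532347 True side -0.27198855052242665 fore 0.04550747692272036
 sphere top [-0.0021  0.0334] 0.13036892086155571 True side -0.2747443373786748 fore -0.018074263136317752
```

```bash

python3 -m jog '[[[-1,-0.002,0,0,0],[-1,-0.0045,0,0,0],[-1,-0.0045,0,0,0]]]'
python3 st.py
python3 -m jog '[[[-1,0.015,0,0,0],[-1,0.015,0,-0.03,0],[-1,0.015,-0.015,-0.06,0],[-1,0.015,-0.05,-0.06,0],[-1,0.015,-0.07,-0.06,0]]]' >/dev/null
python3 -m jog '[[[-1,0,0,0,0]]]' >/dev/null
python3 st.py k
```

```text
time: 4.77
tool_pos: [0.4438, 0.3294, 0.1197]
tool_rot: [3.141, 0.0, 0.379]
contact_force: [0.7, 1.3, 0.8]
opening: 0.0008
grip_force: 0.5
t 4.7667 tcp box [0.0264 0.0313] z 0.1196813917723106 rot [3.1415 0.0002 0.3789] F [0.6796 1.3238 0.7904] open 0.0008277942098186377
t 5.2667 tcp box [0.0409 0.1047] z 0.17993334881789297 rot [-3.1403 -0.0002  0.3818] F [-0.4119 -0.5191 -0.2833] open 0.00046373646637556476
knob box [0.0041 0.0358] 0.13350692688258414 err 0.009569602297305857 [265 203  17  17 219] [264 218   7   5  13]
 sphere scene [0.001  0.0335] 0.1303461872918532 True side -0.2758439811351121 fore 0.008416285991722398
 sphere top [0.0084 0.0371] 0.12897180918401985 True side -0.30707420992966905 fore 0.07178927573028285
```

```bash

python3 -m jog '[[[-1,-0.02,0,0,0],[-1,-0.041,0,0.02,0],[-1,-0.041,0,0.04,0],[-1,-0.041,0,0.06,0],[-1,-0.041,0,0.06,0]]]' 
python3 -m jog '[[[-1,0,0.007,0,0],[-1,0,0.014,0,0],[-1,0,0.021,0,0],[-1,0,0.027,0,0],[-1,0,0.03,0,0]]]'
python3 -m jog '[[[-1,0,0.004,0,0],[-1,0,0.008,0,0],[-1,0,0.012,0,0],[-1,0,0.016,0,0],[-1,0,0.02,0,0]]]'
python3 st.py k
```

```text
time: 5.78
tool_pos: [0.3923, 0.3822, 0.116]
tool_rot: [3.139, 0.008, 0.378]
contact_force: [-0.9, -0.2, 0.0]
opening: 0.0003
grip_force: 0.0
time: 6.2
tool_pos: [0.4061, 0.3562, 0.1205]
tool_rot: [3.142, -0.001, 0.378]
contact_force: [-0.4, -0.4, -0.0]
opening: 0.0
grip_force: 0.0
time: 6.62
tool_pos: [0.4127, 0.3384, 0.1198]
tool_rot: [-3.141, -0.0, 0.379]
contact_force: [-0.7, 1.1, 1.3]
opening: 0.0004
grip_force: 1.0
t 6.6167 tcp box [0.0008 0.0511] z 0.11979801221330921 rot [-3.1414 -0.0003  0.379 ] F [-0.7103  1.1494  1.3134] open 0.00041902631438981233
knob box [-0.0018  0.0057] 0.11200668667118618 err 0.00722104026493324 [282 207   3   4   4] [279 216   8   7  28]
 sphere scene [-0.0133  0.0214] 0.13239281679671377 True side -0.17579099516145685 fore -0.11014085866751919
 sphere top [-0.0019  0.007 ] 0.13478557026076265 True side -0.05694297924234548 fore -0.015691903902503725
```

```bash

python3 -m jog '[[[-1,0,0.005,0,0],[-1,0,0.01,0,0],[-1,0,0.015,0,0],[-1,0,0.02,0,0],[-1,0,0.025,0,0]]]' | grep -A3 force
python3 -m jog '[[[-1,0,0.004,0,0],[-1,0,0.008,0,0],[-1,0,0.012,0,0],[-1,0,0.016,0,0],[-1,0,0.02,0,0]]]' | grep force
python3 -m jog '[[[-1,0,0.001,0,0],[-1,0,0.002,0,0],[-1,0,0.002,0,0]]]' | grep force
python3 st.py k
```

```text
contact_force: [-1.2, 2.2, 0.3]
opening: 0.0004
grip_force: 0.7
contact_force: [-1.0, 1.8, -0.3]
grip_force: 0.6
contact_force: [0.0, 0.4, 0.4]
grip_force: 0.0
t 7.8 tcp box [0.0008 0.004 ] z 0.1195868727755963 rot [3.1413 0.0003 0.3787] F [0.0179 0.3906 0.4189] open 0.0007939737842643404Traceback (most recent call last):
  File "st.py", line 8, in <module>
    p,e,sa,sb=knob(); print('knob box',f(p),p[2],'err',e,sa,sb)
              ~~~~^^
  File "h.py", line 21, in knob
    b,sb,_=blob(robot.read_camera('top'),(0,150,90),(6,255,255),(245,185,330,245))
           ~~~~^^^^^^^^^^^^^^^^^^^^^^^^^^^^^^^^^^^^^^^^^^^^^^^^^^^^^^^^^^^^^^^^^^^
  File "h.py", line 18, in blob
    n,l,s,c=cv2.connectedComponentsWithStats(k); i=1+np.argmax(s[1:,4]); return c[i],s[i],(l==i)
                                                     ~~~~~~~~~^^^^^^^^^
    return _wrapfunc(a, 'argmax', axis=axis, out=out, **kwds)
    return bound(*args, **kwds)
ValueError: attempt to get argmax of an empty sequence
```

```bash

python3 -m jog '[[[-1,0,-0.02,0,0],[-1,-0.03,-0.02,0,0],[-1,-0.056,-0.02,0,0],[-1,-0.056,0.01,0,0],[-1,-0.056,0.037,0,0]]]' | grep force
python3 -m jog '[[[-1,0,0,0,0],[-1,0,0,0,0]]]' | grep force
python3 st.py k
python3 -c "
from h import *
a=[robot.read_camera(n)[150:290,190:380,::-1] for n in('scene','top')]
cv2.imwrite('pics/m1.png',cv2.resize(np.hstack(a),None,fx=2,fy=2))"
```

```text
contact_force: [1.2, -0.2, -0.9]
grip_force: 0.0
contact_force: [-0.7, -0.1, 0.1]
grip_force: 0.0
t 8.4833 tcp box [-0.0548 -0.0337] z 0.11993791292696426 rot [ 3.1415 -0.0005  0.3767] F [-0.6989 -0.0821  0.1102] open 0.0004769595877309439Traceback (most recent call last):
  File "st.py", line 8, in <module>
    p,e,sa,sb=knob(); print('knob box',f(p),p[2],'err',e,sa,sb)
              ~~~~^^
  File "h.py", line 21, in knob
    b,sb,_=blob(robot.read_camera('top'),(0,150,90),(6,255,255),(245,185,330,245))
           ~~~~^^^^^^^^^^^^^^^^^^^^^^^^^^^^^^^^^^^^^^^^^^^^^^^^^^^^^^^^^^^^^^^^^^^
  File "h.py", line 18, in blob
    n,l,s,c=cv2.connectedComponentsWithStats(k); i=1+np.argmax(s[1:,4]); return c[i],s[i],(l==i)
                                                     ~~~~~~~~~^^^^^^^^^
    return _wrapfunc(a, 'argmax', axis=axis, out=out, **kwds)
    return bound(*args, **kwds)
ValueError: attempt to get argmax of an empty sequence
```

View pics/m1.png

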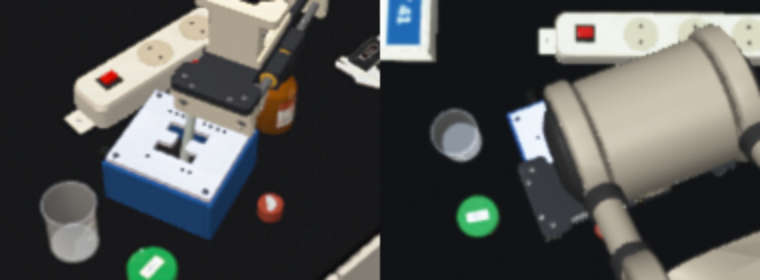

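The scene crop shows the stick standing in the gate at about (187,150), with its knob hidden behind the gripper. I'll check which channel it is in by projecting the slot points onto the image.

```bash
cat > ov.py <<'E'
from h import *
import sys
m=robot.camera_model('scene'); r=R.from_euler('xyz',m['attitude']).as_matrix().T
a=np.radians(21.5);c,q=np.cos(a),np.sin(a)
def pr(x,y,z):
    w=np.array([.4307+c*x-q*y,.2906+q*x+c*y,z]); 
    return cv2.projectPoints(w[None],cv2.Rodrigues(r)[0],-r@m['position'],m['camera_matrix'],m['dist_coeffs'])[0][0,0]
im=robot.read_camera('scene')[190:270,230:340,::-1]; b=cv2.resize(im,None,fx=6,fy=6,interpolation=cv2.INTER_CUBIC)
for x,y,col in((0,0,(0,255,255)),(0,14/1e3,(255,0,255)),(0,-.014,(0,200,0)),(.015,-.014,(0,0,255))):
    u=(pr(x,y,.066)-[230,190]+.5)*6; cv2.circle(b,tuple(int(v) for v in u),4,col,-1)
cv2.imwrite(sys.argv[1],b)
E
python3 ov.py pics/o1.png
```

```text
(no output)
```

View pics/o1.png

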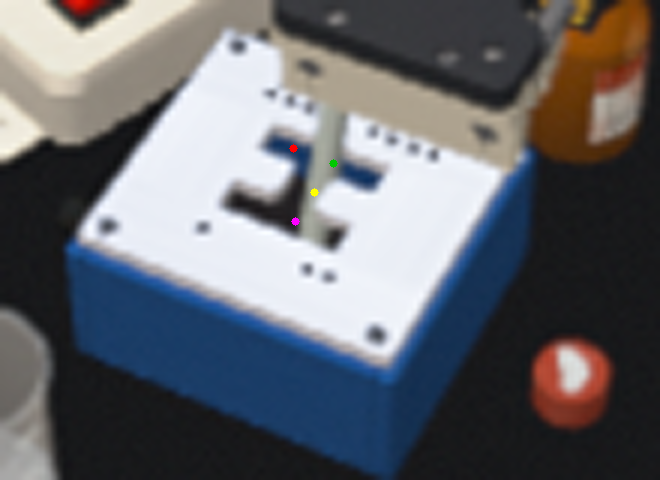

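The stick passes the plate at the centre of the right channel, at about (325,162), and is level with the crossways slot. The remaining push is forward.

```bash

python3 -m jog '[[[-1,0.008,0,0,0],[-1,0.016,0,0,0],[-1,0.022,0,0,0],[-1,0.026,0,0,0],[-1,0.03,0,0,0]]]' | grep force
python3 -m jog '[[[-1,0.004,0,0,0],[-1,0.008,0,0,0],[-1,0.012,0,0,0],[-1,0.016,0,0,0],[-1,0.02,0,0,0]]]' | grep force
python3 -m jog '[[[-1,0.003,0,0,0],[-1,0.005,0,0,0],[-1,0.007,0,0,0],[-1,0.009,0,0,0],[-1,0.009,0,0,0]]]' | grep force
python3 st.py; python3 ov.py pics/o2.png
```

```text
contact_force: [-1.8, -0.0, 0.7]
grip_force: 0.7
contact_force: [-1.5, -0.4, 0.2]
grip_force: 0.6
contact_force: [-1.1, 0.8, 0.5]
grip_force: 0.4
t 9.9833 tcp box [ 0.0043 -0.0327] z 0.11958420442012829 rot [ 3.1415 -0.      0.3787] F [-1.1019  0.805   0.4756] open 0.00031654013538819005
```

View pics/o2.png

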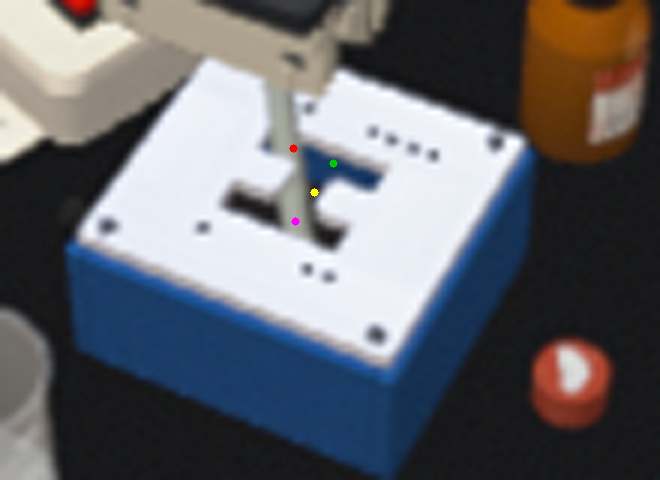

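The stick is near the forward end of the third slot, at about (285,145). I'll ease it forward until it meets the stop.

```bash

python3 -m jog '[[[-1,0.001,0,0,0],[-1,0.002,0,0,0],[-1,0.003,0,0,0],[-1,0.003,0,0,0]]]' | grep contact
python3 -m jog '[[[-1,0.001,0,0,0],[-1,0.002,0,0,0],[-1,0.002,0,0,0]]]' | grep contact
python3 st.py
```

```text
contact_force: [-2.2, -0.0, 1.1]
contact_force: [-1.3, -0.9, 0.2]
t 10.6167 tcp box [ 0.0092 -0.0327] z 0.11968907060319897 rot [ 3.1415 -0.0002  0.3787] F [-1.2725 -0.8515  0.1629] open 0.00023399202182183723
```

```bash

python3 -m jog '[[[-1,0.001,0,0,0],[-1,0.0015,0,0,0],[-1,0.0015,0,0,0]]]' | grep contact
python3 -m jog '[[[-1,0.001,0,0,0],[-1,0.0015,0,0,0],[-1,0.0015,0,0,0]]]' | grep contact
python3 st.py
```

```text
contact_force: [-1.9, 0.2, -1.4]
contact_force: [-2.9, -1.3, -0.7]
t 11.1167 tcp box [ 0.0116 -0.0327] z 0.11949330756009778 rot [3.1415 0.0011 0.3788] F [-2.9263 -1.3005 -0.7056] open 0.0006407105747017586
```

```bash

python3 -m jog '[[[-1,-0.01,0,0,0],[-1,-0.04,0,0,0],[-1,-0.06,0,-0.02,0],[-1,-0.06,0,-0.06,0],[-1,-0.06,0,-0.1,0]]]' | grep contact
python3 -m jog '[[[-1,0,0.04,0,0],[-1,0,0.08,0,0],[-1,0,0.12,0,0],[-1,0,0.16,0,0],[-1,0,0.2,0,0]]]' | grep contact
python3 -m jog '[[[-1,0,0.03,0,0],[-1,0,0.05,0,0],[-1,0,0.05,0,0],[-1,0,0.05,0,0],[-1,0,0.05,0,0]]]' | grep contact
python3 st.py k; python3 ov.py pics/o3.png
```

```text
contact_force: [2.0, 1.3, 0.0]
contact_force: [0.8, 1.2, -0.3]
contact_force: [0.5, 0.9, 0.5]
t 12.3667 tcp box [-0.047  -0.2825] z 0.21983674965423752 rot [ 3.1416 -0.0006  0.3787] F [0.5374 0.9095 0.4574] open 0.000249482937244541
knob box [ 0.0392 -0.0282] 0.12382518563660072 err 0.0012906079593396208 [263 180  16  13 173] [284 189  15  16 180]
 sphere scene [ 0.0369 -0.024 ] 0.12687223777420054 True side 0.20558006800171902 fore 0.3105981208976334
 sphere top [ 0.0374 -0.0271] 0.12601846369035463 True side 0.23306684399673797 fore 0.3166906857860745
```

View pics/o3.png

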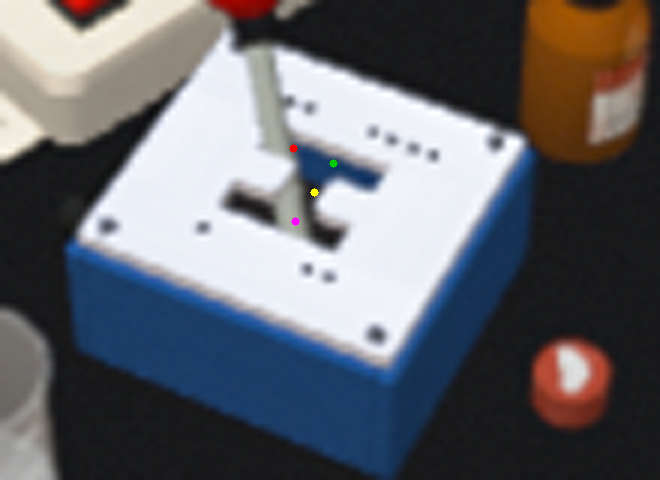

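The lever is home in the third slot (fore about 0.31, side about 0.23), and the hand is well clear. The bottle, beaker and mount stand where they were.

```bash
python3 -c "
from cell import robot
print(robot.hand_in())"
```

```text
the job is handed in; nothing more can be done
None
```

I handed the job in with the lever home in the third slot (measured about 0.31 rad forward and 0.23 rad right), the hand clear and no surrounding item seen to move; no verdict was returned.

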